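Put the label scrapers back in their own slots

TASK

The narrow scraper was put away in the wrong place: it stands in the wide wooden holder. Move it over to the narrow wooden holder, then take the wide scraper out of the grey drying stand and slide it into the wide holder, both blades down and fully home in their slots and the scrapers left standing there. Leave the weight, the stamp, the tape and the mug where they are.

Things in the scene. Friction and masses are not known exactly. Their poses are not given: they have to be found in the camera images.
- narrow_scraper_grip (a point): Grip point of the narrow scraper, on its handle's centre line, 115 mm above the blade's edge, 30 mm below the handle's end. Black handle 22 mm wide (y), 16 mm thick (x), from 67 to 145 mm above the edge. Axes: x through the thickness, y across the width, z from blade edge to handle end; same turned half round about z. Starts upright in the slot of the WIDE holder (wrong place), anywhere along it, leaning up to 4 degrees.
- narrow_scraper_edge (a point): Middle of the narrow scraper's blade edge (its bottom end), 115 mm below its grip point; same axes. Flat steel blade 28 mm wide (y), 4 mm thick (x), full width for 50 mm from the edge, above that narrower up to the handle. At the start 10 mm above the worktop.
- narrow_scraper: The narrow scraper itself, 145 mm long, about 0.1 kg, loose; origin at the middle of its blade edge, same axes as its grip point.
- wide_scraper_grip (a point): Grip point of the wide scraper, on its handle's centre line, 115 mm above the blade's edge, 30 mm below the handle's end. Black handle 26 mm wide (y), 16 mm thick (x), from 67 to 145 mm above the edge. Axes: x through the thickness, y across the width, z from blade edge to handle end; same turned half round about z. Starts upright in the slot of the drying stand, leaning up to 6 degrees.
- wide_scraper_edge (a point): Middle of the wide scraper's blade edge (its bottom end), 115 mm below its grip point; same axes. Flat steel blade 60 mm wide (y), 4 mm thick (x), full width for 50 mm from the edge, above that narrower up to the handle. At the start 10 mm above the worktop.
- wide_scraper: The wide scraper itself, 145 mm long, about 0.1 kg, loose; origin at the middle of its blade edge, same axes as its grip point.
- wide_holder_floor (a point): Centre of the slot's floor in the wide holder, a fixed light wooden block 50 (x) by 94 (y) by 60 mm high with steel screw flanges at its y ends. Slot upright, open at the top: 7 mm (x) by 65 mm (y), 50 mm deep, 3 mm bevel at the mouth. Floor 10 mm above the worktop. y along the slot, z up; same turned half round. Fits the wide scraper; the narrow one stands loose in it at the start.
- narrow_holder_floor (a point): Centre of the slot's floor in the narrow holder, a fixed light wooden block 50 (x) by 62 (y) by 60 mm high with steel screw flanges at its y ends. Slot upright, open at the top: 7 mm (x) by 33 mm (y), 50 mm deep, 3 mm bevel at the mouth. Floor 10 mm above the worktop. y along the slot, z up; same turned half round. Fits the narrow scraper only; empty at the start.
- drying_stand_floor (a point): Centre of the slot's floor in the drying stand, a fixed low grey plastic block 50 (x) by 94 (y) by 45 mm high in a drip tray 84 by 128 mm with 12 mm rim. Slot 7 mm (x) by 68 mm (y), 35 mm deep, floor 10 mm above the worktop; y along the slot, z up. Holds the wide scraper at the start. The two holders and the stand stand in any order from left to right.
- weight_big: Small brass check weight, 30 mm across, 40 mm high, standing loose; origin at the centre of its underside. Bystander, stays where it is.
- stamp: Rubber stamp with black knob, foot 30 by 52 mm, 78 mm high, standing loose; origin at the centre of its underside. Bystander.
- tape_roll: Roll of grey tape lying flat, 103 mm across, 48 mm high, loose; origin at the centre of its underside. Bystander.
- parcel_rest: Dark sheet-metal parcel rest, fixed on the worktop right of the middle, 112 by 110 mm, its sloping back 141 mm high; origin at the centre of its underside. Obstacle to keep clear of.
- mug: Dotted white mug, 82 mm by 114 mm with its handle, 91 mm high, loose; origin on its underside. Bystander.
Not all that is in view belongs to the job. Leave any pink or white look-alike of the narrow_scraper alone.

How it is judged:
By the outcome, as a careful person would: the job done as asked, in the order asked, and still so for the second after the job is handed in, with the robot touching nothing.
It also fails if it takes over 72 s, if anything falls off the work surface, if the arm or the gripper's body presses on something with over 40 N, if the wrist force passes 120 N, or if a joint passes its speed limit or range.

ROBOT

A 7-joint arm with a two-finger parallel gripper is mounted at the origin on a cart in front of the work surface, level with it; the furniture and walls round the work are solid. World frame = base frame: x ahead of the robot, y to its left, z up, the work surface at z = 0. Lengths are in m, angles in rad, forces in N, time in s.
With the tool pointing down it reaches from about 0.4 to 0.85 m from the base axis. Payload 4.5 kg.
Tool frame: the origin (TCP) lies at the very end of the fingers, on their centre line; the grasp point (between the pads) lies 19 mm behind it; z points along the fingers, y is the direction in which the jaws open and shut (so a half turn about z gives the same grasp; the last joint's range is limited). The gripper opens to 88 mm and grips with 3 to 60 N. Pads are 18 mm wide; open, the fingers measure 123 mm over their backs; the gripper's body (75 mm by 187 mm) begins 45 mm behind the grasp point.
Start: joints at [-1.27, 0.689, -0.195, 1.565, 0.157, 0.902, -0.215], TCP at [0.165, 0.603, 0.239] pointing down, gripper open.
Joint ranges: [-3.01, 3.01], [-0.46, 2.08], [-1.47, 1.51], [0.13, 2.56], [-1, 4.14], [0.04, 2.09], [-2.66, 2.66]. Speed limits (rad/s): [2.57, 2.57, 3.14, 3.14, 3.14, 3.14, 3.14].

INTERFACE

Orientations are given as a unit quaternion [x, y, z, w].
In Python, from plant import telemetry, imaging, r gives the robot as it stands.
- The arm moves only by the shell command python3 -m creep 'ROWS' [FORCE]. ROWS is JSON, a list of rows, each a list of 5 numbers: the closure in counts, from 0 (fully open) to 255 (shut), then the shift along the tool's x, y, z in m, then the turn about the tool's z in degrees. In form: [[fingers, x, y, z, yaw], ...]. A call has 1 to 10 rows; each row is the pose to reach, as a shift and turn from the pose commanded when the call began, along the tool's axes at that moment; what a row does not reach only later rows make up. A row lasts 1/8 s, in which the tool goes at most 62.5 mm and 10.7 degrees, less where a joint would pass 70% of its speed; a pose out of reach is approached as far as the arm can. A call with a gripper value outside its range is refused whole. The fingers move at their own pace and stop on an object; FORCE is the grip in N (left out, the last holds). Time passes only in rows, so rows that repeat a pose let the fingers close. It gives the time, the measured TCP pose, the force and the opening at its end, in the units of the state.
- telemetry.get_state(): the state, without advancing time (a new reading comes with each control period).
- imaging.snapshot(name): name is "side" or "top"; returns a dict with "image" (400x640x3 uint8, blue, green, red), "camera_matrix" (3x3 intrinsics, pixels), "R" (3x3) and "t" (3): a world point X has camera coordinates R X + t. Camera axes: x right, y down, z forward; pixel columns grow to the right and rows downward; lengths in m; the calibration is good to about 2 mm. A picture is of the moment at which its call begins. There is no depth.
- r.finish_job(): hands the job in, once; it reports no verdict.
Trained networks look in a picture, given as the dict that the camera call returned (one of the last four; its "shot" number tells which), for a name from the list of things; names that differ only in an ending like _2 or _b are one class to them, and where a whole thing is asked for, a point or a joint stands for the part that bears it (a point fixed in the world has none). Each returns a list of dicts, best first, with "score" (0 to 1); they miss things now and then, are a little off and sometimes report something else, mostly with a low value. They report only what shows in the picture. A call takes as long as a camera call. They do not tell look-alikes from the thing itself.
- imaging.boxes_of(picture, target): "rect" ([left, top, right, bottom] in pixels, round what is visible of it).
- imaging.trace(picture, target): "pixels" (400x640 bool, what is visible of it) and "rect" ([left, top, right, bottom] in pixels, round what is visible of it).
- imaging.place_of(picture, target): "location" ([row, column] in pixels: a listed point, or the origin of a listed thing).
The state is a dict: "clock": time; "q": joint angles; "qd": joint speeds; "joint_torque": joint torques, N m; "tool_pos": TCP position; "eef_rot": TCP orientation; "contact_force": force on the tool from outside, world axes, zero at the start; "moment": the same for the moment, N m; "opening": opening from 0.0 (shut) to 1.0 (fully open).
Only numpy, scipy, OpenCV 4.12 (cv2) and the standard library are available. Lean on these libraries where they do the work, as an engineer would, in place of code of your own. Each camera call takes 0.05 s, during which the arm holds its last target.

## Working session

There is one attempt and no reset: what is moved stays moved. The work goes in short steps, Python scripts to look and compute and a shell command to move; the robot and the scene stay as the last step left them, time stands still between calls to the robot, and variables do not carry over. Pictures are saved under pics/ and viewed, and the job is handed in when it is done.

```bash
ls; mkdir -p pics
python3 - <<'E'
from plant import telemetry, imaging, r
import cv2
s=telemetry.get_state(); print({k:s[k] for k in ("clock","tool_pos","eef_rot","contact_force","opening")})
for n in ("side","top"):
    p=imaging.snapshot(n); cv2.imwrite(f"pics/{n}0.png",p["image"]); print(n,p["camera_matrix"],p["R"],p["t"],p["shot"])
E
```

```text
pics
{'clock': 0.0, 'tool_pos': array([0.16467384, 0.60226494, 0.23789665]), 'eef_rot': array([ 1.32969401e-01,  9.91119714e-01, -9.20362127e-04, -5.91628554e-05]), 'contact_force': array([ 0.49932378,  0.20054197, -0.19661359]), 'opening': 0.9986007460577186}
side [[399.24885759   0.         316.13233525]
 [  0.         399.24885759 196.25608245]
 [  0.           0.           1.        ]] [[-0.98078054 -0.19425669  0.01827212]
 [-0.12960833  0.57863772 -0.80522051]
 [ 0.14584653 -0.79211283 -0.5926939 ]] [0.56025755 0.15128764 0.96001156] 1
top [[440.47162451   0.         321.1137636 ]
 [  0.         440.47162451 204.52017513]
 [  0.           0.           1.        ]] [[-0.00926675 -0.99984192 -0.01517414]
 [-0.98197348  0.01196404 -0.18863974]
 [ 0.18879147  0.01315253 -0.98192912]] [0.01586677 0.55448417 1.09259668] 2
```

View pics/side0.png

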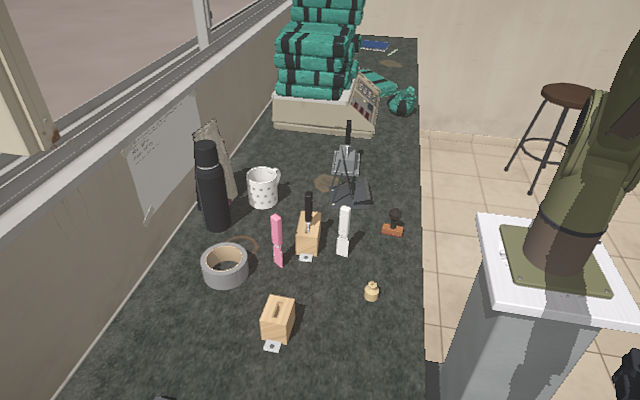

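View pics/top0.png

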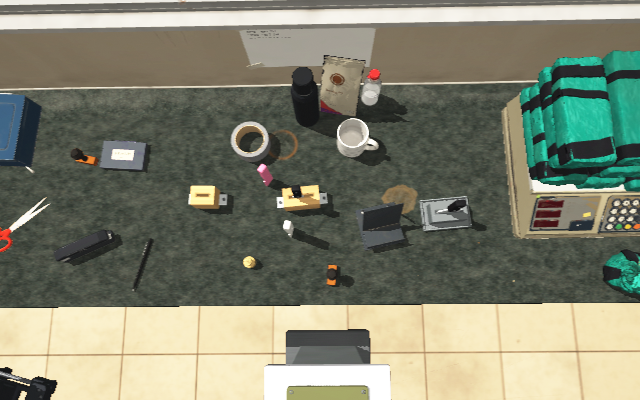

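The top view shows the narrow holder at about (205,197), the wide holder at (302,197), and the drying stand at (445,213), behind and to the right of the parcel rest at (382,225). The pink and white look-alikes are at (264,174) and (288,228). The side view shows a black handle in the wide holder at (308,205). Next I'll measure with the networks.

```bash
cat > h.py <<'E'
import numpy as np, cv2
from plant import telemetry, imaging, r
def ray(p,rc):
    K=p["camera_matrix"];R=p["R"];t=p["t"]
    d=R.T@np.linalg.inv(K)@np.array([rc[1],rc[0],1.0]); return -R.T@t,d/np.linalg.norm(d)
def onz(p,rc,z):
    c,d=ray(p,rc); return c+d*(z-c[2])/d[2]
def tri(o):
    A=np.zeros((3,3));b=np.zeros(3)
    for p,rc in o:
        c,d=ray(p,rc);M=np.eye(3)-np.outer(d,d);A+=M;b+=M@c
    X=np.linalg.solve(A,b)
    return X,[np.linalg.norm((np.eye(3)-np.outer(d,d))@(X-c)) for p,rc in o for c,d in [ray(p,rc)]]
def proj(p,X):
    c=p["R"]@np.asarray(X)+p["t"];u=p["camera_matrix"]@c;return u[:2]/u[2]
E
python3 - <<'E'
from h import *
np.set_printoptions(precision=4,suppress=True)
S=imaging.snapshot("side");T=imaging.snapshot("top")
for n in ["narrow_scraper_grip","narrow_scraper_edge","wide_scraper_grip","wide_scraper_edge","wide_holder_floor","narrow_holder_floor","drying_stand_floor","weight_big","stamp","mug","tape_roll","parcel_rest"]:
    o={}
    for k,p in (("S",S),("T",T)):
        L=imaging.place_of(p,n); o[k]=L
        print(n,k,[(np.round(l["location"],1).tolist(),round(l["score"],2)) for l in L[:4]])
    if o["S"] and o["T"]:
        X,e=tri([(S,o["S"][0]["location"]),(T,o["T"][0]["location"])]); print("   tri",X,np.round(e,4))
E
```

```text
narrow_scraper_grip S [([224.4, 275.2], 0.98), ([220.2, 343.5], 0.61), ([203.3, 308.3], 0.51)]
narrow_scraper_grip T [([170.0, 259.4], 0.73), ([190.9, 296.6], 0.64), ([224.1, 292.4], 0.6), ([145.8, 358.1], 0.22)]
   tri [0.6298 0.1607 0.1274] [0.0008 0.0008]
narrow_scraper_edge S [([254.0, 342.2], 0.84), ([263.9, 278.8], 0.82)]
narrow_scraper_edge T [([180.3, 266.7], 0.58), ([212.6, 446.0], 0.47), ([230.2, 294.1], 0.45)]
   tri [0.546  0.1545 0.088 ] [0.0651 0.0651]
wide_scraper_grip S [([129.0, 347.4], 0.55)]
wide_scraper_grip T [([204.2, 461.3], 0.49)]
   tri [ 0.5398 -0.3325  0.1193] [0.0012 0.0012]
wide_scraper_edge S []
wide_scraper_edge T [([212.8, 443.4], 0.53)]
wide_holder_floor S [([236.9, 307.1], 0.73)]
wide_holder_floor T [([197.1, 301.0], 0.82)]
   tri [0.5821 0.0644 0.0163] [0.0006 0.0006]
narrow_holder_floor S [([327.2, 274.6], 0.68)]
narrow_holder_floor T [([199.9, 203.9], 0.75)]
   tri [0.5841 0.3288 0.0116] [0.0048 0.0048]
drying_stand_floor S [([163.8, 347.9], 0.9)]
drying_stand_floor T [([212.0, 445.1], 0.8)]
   tri [ 0.5351 -0.3236  0.0014] [0.0047 0.0047]
weight_big S [([294.2, 368.4], 0.73)]
weight_big T [([263.3, 251.8], 0.52)]
   tri [ 0.4123  0.1967 -0.0023] [0.0044 0.0044]
stamp S [([233.9, 388.5], 0.86)]
stamp T [([270.0, 330.5], 0.61)]
   tri [ 0.3859 -0.0124 -0.0028] [0.0022 0.0022]
mug S [([198.9, 266.6], 0.86)]
mug T [([148.1, 357.8], 0.58)]
   tri [ 0.7305 -0.0934 -0.0078] [0.004 0.004]
tape_roll S [([272.3, 227.2], 0.65), ([293.6, 371.7], 0.44)]
tape_roll T [([144.7, 254.6], 0.86), ([211.2, 445.2], 0.36)]
   tri [ 0.7401  0.1966 -0.0067] [0.0001 0.0001]
parcel_rest S [([198.2, 348.4], 0.72)]
parcel_rest T [([227.1, 376.9], 0.93), ([147.1, 252.3], 0.45), ([145.2, 357.8], 0.26)]
   tri [ 0.5028 -0.139  -0.0004] [0.0017 0.0017]
```

Run:
```python
import cv2
S=cv2.imread("pics/side0.png");T=cv2.imread("pics/top0.png")
cv2.imwrite("pics/side_c.png",cv2.resize(S[110:270,230:430],None,fx=4,fy=3.75,interpolation=cv2.INTER_CUBIC))
cv2.imwrite("pics/top_c.png",cv2.resize(T[130:290,180:480],None,fx=2.66,fy=2.66,interpolation=cv2.INTER_CUBIC))
```

```text
(no output)
```

View pics/side_c.png

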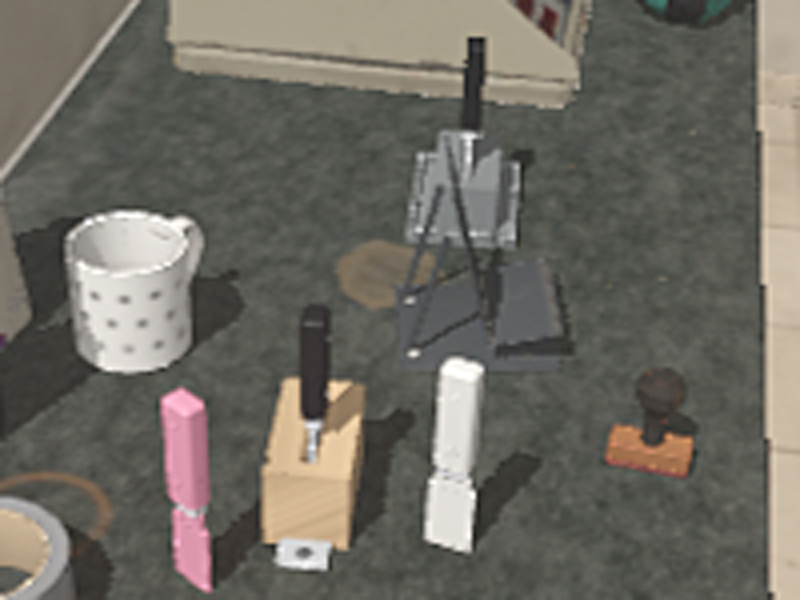

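View pics/top_c.png

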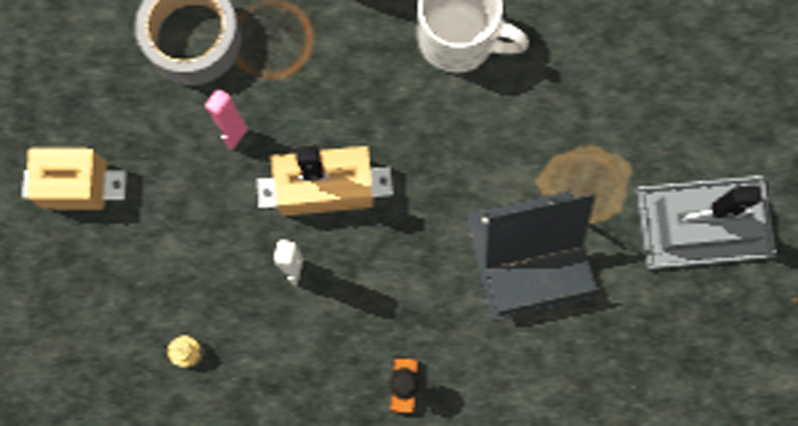

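Three things could be the narrow scraper in the side view: pink at (275,224), white at (343,220), and black at (308,203). Only the black one stands in the wide holder's slot and has a black handle. The crops confirm this, with steel visible below the handle entering the wooden block. Next I'll fit block models to get exact poses.

```bash
cat > fit.py <<'E'
from h import *
from scipy.optimize import minimize
def cub(x,y,a,sx,sy,z0,z1):
    c,s=np.cos(a),np.sin(a)
    return np.array([[x+c*u*sx/2-s*v*sy/2,y+s*u*sx/2+c*v*sy/2,z] for u in(-1,1) for v in(-1,1) for z in(z0,z1)])
def sil(p,P,off,sc,shape):
    m=np.zeros(shape,np.uint8);uv=np.array([(proj(p,X)-off+.5)*sc for X in P])
    h=cv2.convexHull(np.round(uv*16).astype(np.int32).reshape(-1,1,2));cv2.fillConvexPoly(m,h,255,cv2.LINE_8,4);return m>0
def woodmask(p,box,sc=6):
    l,t,r_,b=box
    c=cv2.resize(p["image"][t:b,l:r_],None,fx=sc,fy=sc,interpolation=cv2.INTER_CUBIC)
    h=cv2.cvtColor(c,cv2.COLOR_BGR2HSV);m=((h[...,0]>8)&(h[...,0]<30)&(h[...,1]>60)&(h[...,2]>90)).astype(np.uint8)
    n,lab,st,_=cv2.connectedComponentsWithStats(m);k=1+np.argmax(st[1:,4])
    m=(lab==k).astype(np.uint8)
    cs,_=cv2.findContours(m,cv2.RETR_EXTERNAL,cv2.CHAIN_APPROX_NONE);m2=np.zeros_like(m);cv2.drawContours(m2,cs,-1,1,-1)
    return m2>0,c
def fit(views,x0,sx,sy,z0,z1,sc=6):
    V=[]
    for p,box,m in views: V.append((p,np.array(box[:2],float),m))
    def cost(q):
        e=0
        for p,o,m in V:
            s=sil(p,cub(q[0],q[1],q[2],sx,sy,z0,z1),o,sc,m.shape); e+=1-(s&m).sum()/(s|m).sum()
        return e
    best=None
    for da in np.radians([-12,-6,0,6,12]):
        x=np.array([x0[0],x0[1],x0[2]+da]);S=np.vstack([x,x+[.01,0,0],x+[0,.01,0],x+[0,0,.1]])
        res=minimize(cost,x,method="Nelder-Mead",options=dict(initial_simplex=S,xatol=1e-5,fatol=1e-5,maxiter=250))
        if best is None or res.fun<best.fun: best=res
    return best
E
python3 - <<'E'
from fit import *
np.set_printoptions(precision=4,suppress=True)
S=imaging.snapshot("side");T=imaging.snapshot("top")
for n,x0,sy,bs,bt in (("wide",(.582,.064,0),.094,(285,195,335,270),(268,175,332,222)),("narrow",(.584,.329,0),.062,(250,285,308,352),(180,175,232,222))):
    ms,cs=woodmask(S,bs);mt,ct=woodmask(T,bt)
    cv2.imwrite(f"pics/m_{n}.png",np.hstack([cv2.resize(np.dstack([ms*255]*3).astype(np.uint8)//2+cs//2,(400,500)),cv2.resize(np.dstack([mt*255]*3).astype(np.uint8)//2+ct//2,(400,500))]))
    for nm,v in (("both",[(S,bs,ms),(T,bt,mt)]),("S",[(S,bs,ms)]),("T",[(T,bt,mt)])):
        b=fit(v,x0,.05,sy,0,.06);print(n,nm,b.x[:2],np.degrees(b.x[2]),b.fun)
# narrow scraper grip
print(tri([(S,(203.3,308.3)),(T,(190.9,296.6))]))
for n in("narrow_scraper","wide_scraper"):
  for k,p in(("S",S),("T",T)):
    for l in imaging.trace(p,n)[:4]: print(n,k,l["rect"],round(l["score"],2),l["pixels"].sum())
E
```

```text
wide both [0.5789 0.0625] 4.971002473577632 0.32014653105378177
wide S [0.5797 0.0616] 4.283053104105723 0.15628045479155384
wide T [0.5783 0.0625] 5.456356616244219 0.1493674939951961
narrow both [0.5844 0.321 ] -1.9275403548144499 0.12055748092094276
narrow S [0.585  0.3195] -2.4156490545198497 0.04095536716602799
narrow T [0.5848 0.3224] 0.6957978190736688 0.05897467270280188
(array([0.577 , 0.0689, 0.124 ]), [np.float64(0.0012606737048520597), np.float64(0.0012606737048521473)])
narrow_scraper S [335.3, 206.2, 348.7, 255.9] 0.83 533
narrow_scraper S [304.5, 190.7, 314.5, 229.1] 0.73 249
narrow_scraper S [267.7, 213.8, 284.7, 267.1] 0.69 490
narrow_scraper S [364.9, 281.4, 378.4, 298.7] 0.55 212
narrow_scraper T [293.0, 182.7, 303.5, 199.6] 0.67 120
narrow_scraper T [258.9, 162.4, 274.0, 186.2] 0.55 166
narrow_scraper T [328.3, 263.2, 339.1, 283.4] 0.16 182
wide_scraper S [344.2, 122.6, 348.6, 144.7] 0.54 104
wide_scraper T [438.2, 199.1, 467.2, 214.1] 0.67 209
```

Run:
```python
from fit import *
S=imaging.snapshot("side");T=imaging.snapshot("top")
def draw(p,box,items,sc):
    l,t,r_,b=box;c=cv2.resize(p["image"][t:b,l:r_],None,fx=sc,fy=sc,interpolation=cv2.INTER_CUBIC)
    for P in items:
        for i in range(8):
            for j in range(i):
                if bin(i^j).count("1")==1:
                    a=(proj(p,P[i])-[l,t]+.5)*sc;d=(proj(p,P[j])-[l,t]+.5)*sc
                    cv2.line(c,tuple(np.round(a).astype(int)),tuple(np.round(d).astype(int)),(0,0,255),1)
    return c
W=cub(.579,.0625,np.radians(5),.05,.094,0,.06);Ws=cub(.579,.0625,np.radians(5),.007,.065,.01,.06)
N=cub(.5844,.321,np.radians(-1.9),.05,.062,0,.06);Ns=cub(.5844,.321,np.radians(-1.9),.007,.033,.01,.06)
a=draw(S,(282,185,338,270),[W,Ws],7);b=draw(T,(265,170,335,225),[W,Ws],7)
def st(ims):
    H=max(i.shape[0] for i in ims);return np.hstack([cv2.copyMakeBorder(i,0,H-i.shape[0],0,0,0) for i in ims])
def sv(n,i):
    f=min(1,800/i.shape[1],600/i.shape[0]);cv2.imwrite(n,cv2.resize(i,None,fx=f,fy=f,interpolation=cv2.INTER_AREA))
sv("pics/ovW.png",st([a,b]))
sv("pics/ovN.png",st([draw(S,(250,285,305,355),[N,Ns],7),draw(T,(180,178,232,220),[N,Ns],7)]))
sv("pics/stand.png",st([draw(S,(315,115,375,205),[],6.5),draw(T,(410,185,485,240),[],5)]))
```

```text
(no output)
```

View pics/ovW.png

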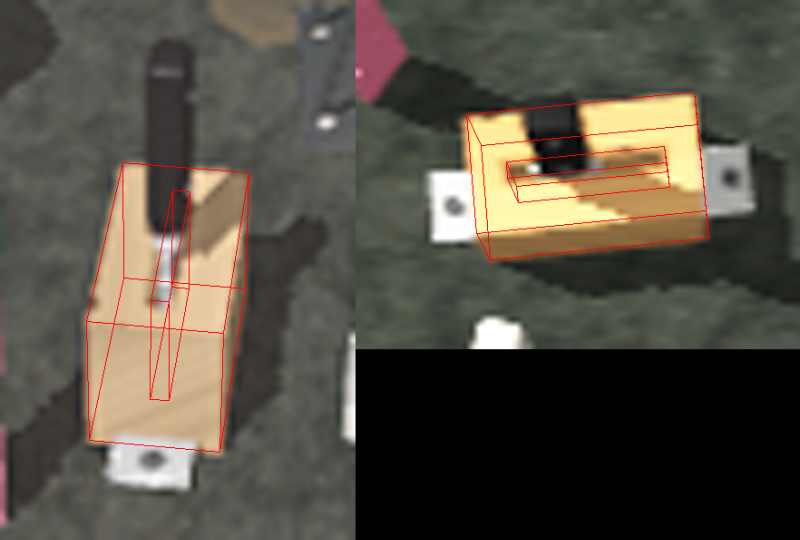

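View pics/ovN.png

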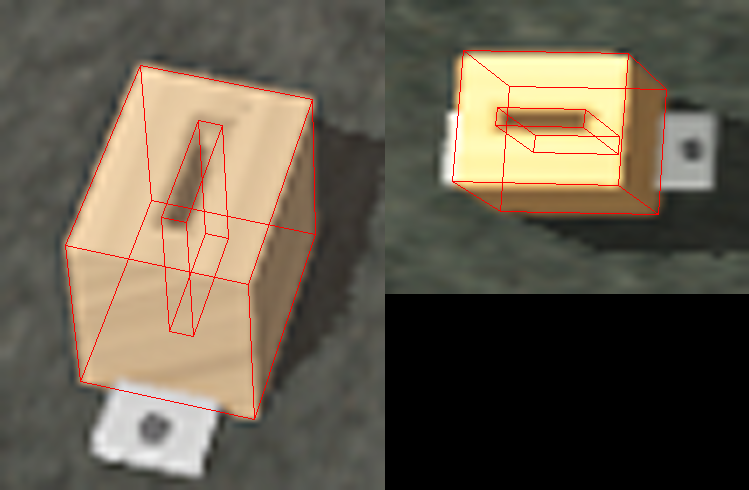

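View pics/stand.png

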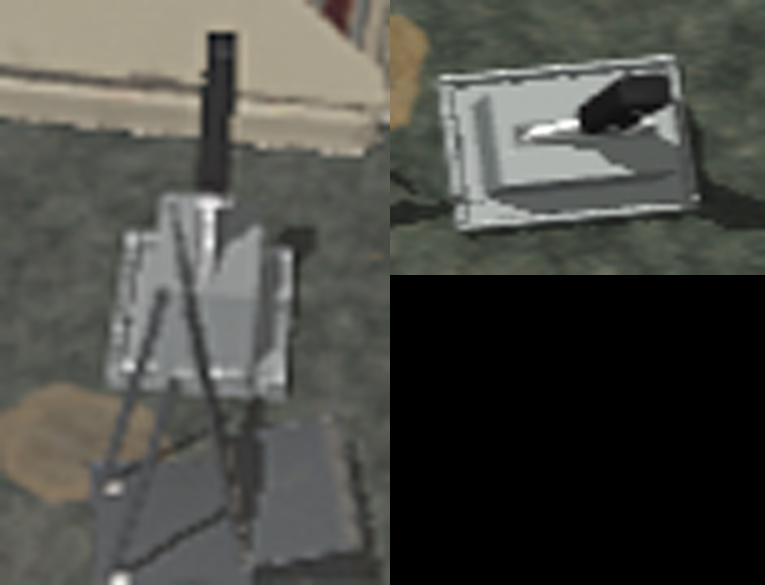

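```bash
cat >> h.py <<'E'
from scipy.spatial.transform import Rotation as Ro
def go(x,y,z,head=None):
    s=telemetry.get_state();R=Ro.from_quat(s["eef_rot"]).as_matrix()
    d=R.T@(np.array([x,y,z])-s["tool_pos"]);h=np.degrees(np.arctan2(R[1,1],R[0,1]))
    out=dict(shift=np.round(d,4),heading=round(h,2),tilt=round(np.degrees(np.arccos(-R[2,2])),2),t=s["clock"],pos=np.round(s["tool_pos"],4),F=np.round(s["contact_force"],1),op=round(s["opening"]*88,1))
    if head is not None: out["turn"]=round((h-head+90)%180-90,2)
    return out
E
python3 - <<'E'
from h import *
np.set_printoptions(precision=4,suppress=True)
S=imaging.snapshot("side");T=imaging.snapshot("top")
P=[onz(T,(r_,c),.012) for c,r_ in((420,200),(467.6,196.4),(471.4,226.6),(424,230.6))];P=np.array(P);print(P,P.mean(0))
print("angles",[np.degrees(np.arctan2(*( -(P[a]-P[b])[:1], (P[a]-P[b])[1]))) for a,b in((0,1),(3,2))], np.linalg.norm(P[0]-P[1]),np.linalg.norm(P[0]-P[3]))
print("white",tri([(S,(220.2,343.5)),(T,(224.1,292.4))]))
print("pink",tri([(S,(224.4,275.2)),(T,(170,259.4))]))
print(go(.578,.069,.20,5))
E
```

```text
[[ 0.5716 -0.2558  0.012 ]
 [ 0.5799 -0.3839  0.012 ]
 [ 0.4979 -0.3881  0.012 ]
 [ 0.4886 -0.2621  0.012 ]] [ 0.5345 -0.3225  0.012 ]
angles [array([3.7066]), array([4.2106])] 0.1284245252702179 0.08322781635779893
white (array([0.4954, 0.0809, 0.0991]), [np.float64(0.0018759992236385436), np.float64(0.0018759992236384768)])
pink (array([0.6298, 0.1607, 0.1274]), [np.float64(0.000756979889012203), np.float64(0.0007569798890121447)])
{'shift': array([-0.5394, -0.4061,  0.0387]), 'heading': np.float64(74.72), 'tilt': np.float64(0.0), 't': 1.9, 'pos': array([0.1647, 0.6029, 0.2387]), 'F': array([ 0. , -0.2, -0.1]), 'op': 87.9, 'turn': np.float64(69.72)}
```

```bash
python3 -m creep '[[139,-0.5394,-0.4061,0.03,69.7],[139,-0.5394,-0.4061,0.03,69.7],[139,-0.5394,-0.4061,0.03,69.7],[139,-0.5394,-0.4061,0.03,69.7],[139,-0.5394,-0.4061,0.03,69.7],[139,-0.5394,-0.4061,0.03,69.7],[139,-0.5394,-0.4061,0.03,69.7],[139,-0.5394,-0.4061,0.03,69.7],[139,-0.5394,-0.4061,0.03,69.7],[139,-0.5394,-0.4061,0.03,69.7]]' 15
python3 - <<'E'
from h import *
print(go(.578,.069,.106,5))
E
```

```text
clock: 3.15
tool_pos: [0.5482, 0.1078, 0.2111]
eef_rot: [0.675, 0.737, 0.0, -0.0]
contact_force: [0.2, 0.3, -0.4]
opening: 0.458
{'shift': array([-0.0413,  0.0262,  0.1051]), 'heading': np.float64(5.04), 'tilt': np.float64(0.05), 't': 3.15, 'pos': array([0.5482, 0.1078, 0.2111]), 'F': array([ 0.2,  0.3, -0.4]), 'op': 40.3, 'turn': np.float64(0.04)}
```

```bash
python3 -m creep '[[139,0,0,0,0],[139,0,0,0,0]]'
python3 - <<'E'
from h import *
print(go(.578,.069,.2,5))
E
```

```text
clock: 3.4
tool_pos: [0.5465, 0.1097, 0.2108]
eef_rot: [0.675, 0.737, 0.0, -0.001]
contact_force: [0.2, 1.1, -0.3]
opening: 0.454
{'shift': array([-0.0433,  0.0278,  0.0108]), 'heading': np.float64(5.02), 'tilt': np.float64(0.07), 't': 3.4, 'pos': array([0.5465, 0.1097, 0.2108]), 'F': array([ 0.2,  1.1, -0.3]), 'op': 39.9, 'turn': np.float64(0.02)}
```

```bash
python3 -m creep '[[139,-0.0433,0.0278,0.011,0],[139,-0.0433,0.0278,0.011,0],[139,-0.0433,0.0278,0.011,0]]'
python3 - <<'E'
from h import *
print(go(.578,.069,.106,5))
for n in("side","top"):
    p=imaging.snapshot(n);c=p["image"][130:290,220:420];cv2.imwrite(f"pics/a_{n}.png",cv2.resize(c,None,fx=3.5,fy=3.5,interpolation=cv2.INTER_CUBIC))
    print(n,proj(p,(.578,.069,.2)))
E
```

```text
clock: 3.78
tool_pos: [0.5774, 0.0708, 0.1999]
eef_rot: [0.674, 0.738, 0.0, -0.001]
contact_force: [-0.6, -0.1, -0.4]
opening: 0.455
{'shift': array([-0.002 ,  0.0005,  0.0939]), 'heading': np.float64(5.17), 'tilt': np.float64(0.11), 't': 3.775, 'pos': array([0.5774, 0.0708, 0.1999]), 'F': array([-0.6, -0.1, -0.4]), 'op': 40.1, 'turn': np.float64(0.17)}
side [308.62374969 175.74903462]
top [294.18690445 182.63363561]
```

View pics/a_side.png

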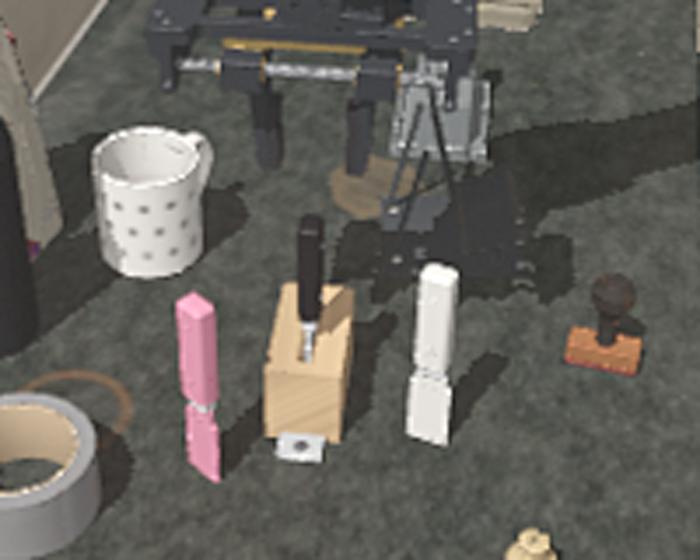

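View pics/a_top.png

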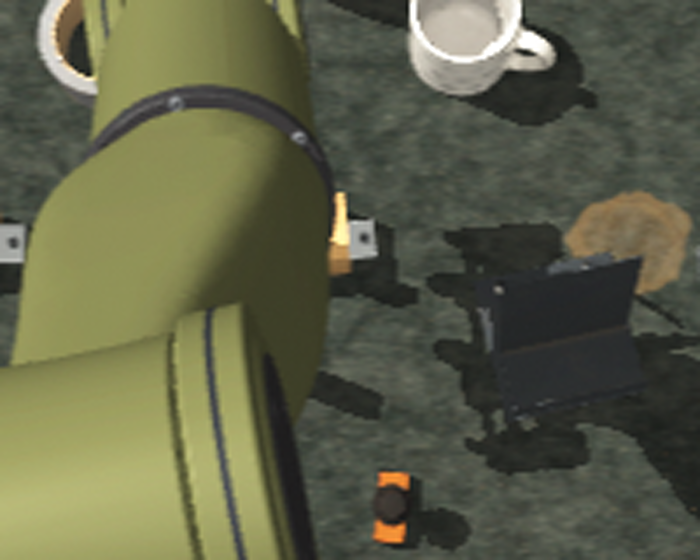

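The side view shows the fingertips at crop (270,165) and (357,175), straddling the black handle at (311,220). The look-alikes are clear of the fingers, so I'm going down.

```bash
python3 -m creep '[[139,-0.001,0,0.04,0],[139,-0.001,0,0.08,0],[139,-0.001,0,0.094,0],[139,-0.001,0,0.094,0],[220,-0.001,0,0.094,0],[220,-0.001,0,0.094,0],[220,-0.001,0,0.094,0],[220,-0.001,0,0.094,0]]' 20
python3 - <<'E'
from h import *
print(go(.578,.069,.106,5))
p=imaging.snapshot("side");c=p["image"][130:290,220:420];cv2.imwrite(f"pics/b.png",cv2.resize(c,None,fx=3.5,fy=3.5,interpolation=cv2.INTER_CUBIC))
E
```

```text
clock: 4.88
tool_pos: [0.5792, 0.0675, 0.107]
eef_rot: [0.676, 0.737, 0.001, 0.001]
contact_force: [-1.6, -0.4, 6.2]
opening: 0.178
{'shift': array([ 0.0016, -0.001 ,  0.0009]), 'heading': np.float64(5.01), 'tilt': np.float64(0.1), 't': 4.875, 'pos': array([0.5792, 0.0675, 0.107 ]), 'F': array([-1.6, -0.4,  6.2]), 'op': 15.6, 'turn': np.float64(0.01)}
```

View pics/b.png

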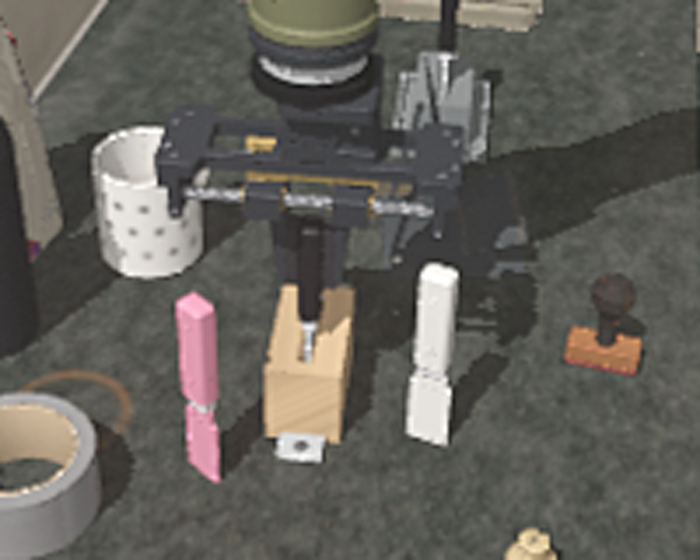

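```bash
python3 -m creep '[[220,0,0,-0.03,0],[220,0,0,-0.07,0],[220,0,0,-0.11,0],[220,0,0,-0.11,0]]' 25
python3 - <<'E'
from h import *
print(go(.5844,.321,.216,-1.9))
E
```

```text
clock: 5.42
tool_pos: [0.5804, 0.0676, 0.2188]
eef_rot: [0.676, 0.737, 0.003, 0.002]
contact_force: [-0.4, -0.3, -1.5]
opening: 0.183
{'shift': array([0.2521, 0.026 , 0.0031]), 'heading': np.float64(5.0), 'tilt': np.float64(0.37), 't': 5.425, 'pos': array([0.5804, 0.0676, 0.2188]), 'F': array([-0.4, -0.3, -1.5]), 'op': 16.1, 'turn': np.float64(6.9)}
```

```bash
python3 -m creep '[[220,0.06,0.006,0,2],[220,0.12,0.012,0.01,5],[220,0.18,0.018,0.02,6.9],[220,0.23,0.024,0.03,6.9],[220,0.252,0.026,0.03,6.9],[220,0.252,0.026,0.03,6.9],[220,0.252,0.026,0.03,6.9]]'
python3 - <<'E'
from h import *
print(go(.5844,.321,.157,-1.9))
for n in("side","top"):
    p=imaging.snapshot(n);c=p["image"][130:365,150:370];cv2.imwrite(f"pics/c_{n}.png",cv2.resize(c,None,fx=2.5,fy=2.5,interpolation=cv2.INTER_CUBIC))
    for k in("narrow_scraper_grip","narrow_scraper_edge"):print(n,k,[(l["location"],round(l["score"],2)) for l in imaging.place_of(p,k)])
E
```

```text
clock: 6.3
tool_pos: [0.5832, 0.3172, 0.186]
eef_rot: [0.72, 0.694, -0.001, 0.001]
contact_force: [0.1, 0.1, -1.8]
opening: 0.18
{'shift': array([0.0039, 0.001 , 0.029 ]), 'heading': np.float64(-2.09), 'tilt': np.float64(0.16), 't': 6.3, 'pos': array([0.5832, 0.3172, 0.186 ]), 'F': array([ 0.1,  0.1, -1.8]), 'op': 15.8, 'turn': np.float64(-0.19)}
side narrow_scraper_grip [([218.0, 345.8], 0.86), ([255.7, 271.8], 0.67), ([225.0, 274.1], 0.57)]
side narrow_scraper_edge [([253.4, 343.1], 0.88), ([299.2, 276.6], 0.67), ([236.0, 304.7], 0.39)]
top narrow_scraper_grip [([171.7, 259.9], 0.71), ([225.6, 290.3], 0.65), ([182.9, 185.7], 0.64)]
top narrow_scraper_edge [([178.8, 268.1], 0.74), ([231.6, 295.9], 0.62), ([194.9, 197.5], 0.59)]
```

View pics/c_side.png

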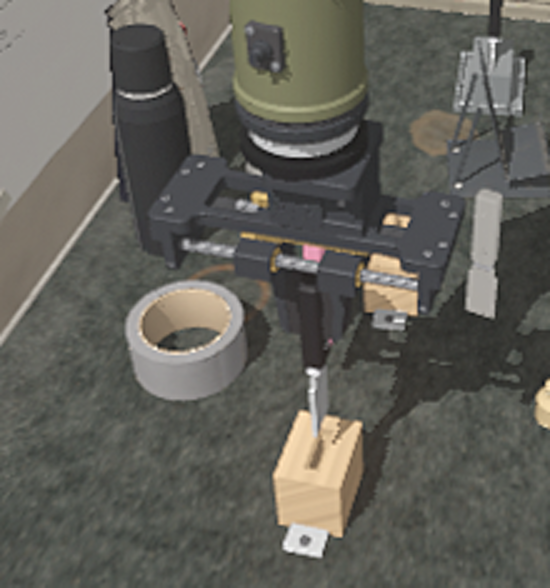

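View pics/c_top.png

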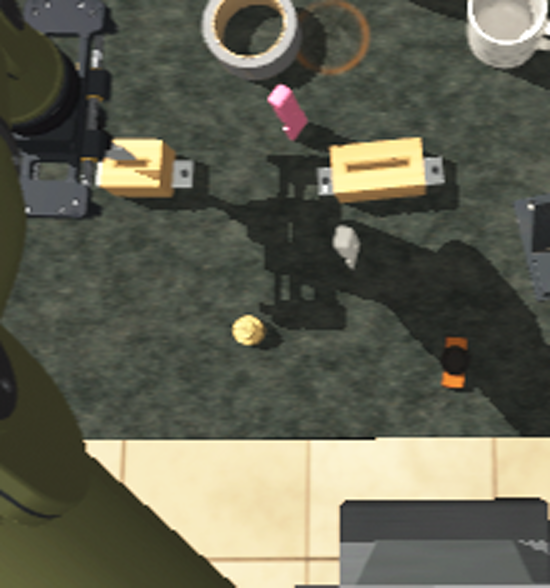

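Both views show the scraper in hand above the narrow holder. In the side view the edge is at about pixel (277,299), and in the top view at about (197,195). I'll compare edge and grip with the TCP.

```bash
cat > tip.py <<'E'
from h import *
def inspect(grip,edge,slot,ang):
    S=imaging.snapshot("side");T=imaging.snapshot("top");s=telemetry.get_state();tp=s["tool_pos"]
    f=lambda p,X,n:min([l["location"] for l in imaging.place_of(p,n)] or [[np.nan]*2],key=lambda l:np.hypot(*(np.array(l)[::-1]-proj(p,X))))
    a=np.radians(ang);B=np.array([[np.cos(a),np.sin(a)],[-np.sin(a),np.cos(a)]])
    for n,dz in((grip,.019),(edge,-.097)):
        X0=tp+[0,0,dz];ls,lt=f(S,X0,n),f(T,X0,n);X,e=tri([(S,ls),(T,lt)])
        print(n,np.round(X,4),"res",np.round(e[0],4),"rel slot (thick,width)",np.round(B@(X[:2]-slot),4),"rel tcp",np.round(X-tp,4))
        for k,p,l in(("S",S,ls),("T",T,lt)): print("  ",k,np.round(l,1),"px err vs tcp axis (col,row)",np.round(np.array(l)[::-1]-proj(p,X0),1))
    print("tcp rel slot",np.round(B@(tp[:2]-slot),4))
    return S,T
E
python3 - <<'E'
from tip import *
S,T=inspect("narrow_scraper_grip","narrow_scraper_edge",np.array([.5844,.321]),-1.9)
cv2.imwrite("pics/d.png",np.hstack([cv2.resize(S["image"][250:350,245:310],None,fx=6,fy=6,interpolation=cv2.INTER_CUBIC),cv2.resize(cv2.resize(T["image"][170:220,175:240],None,fx=6,fy=6,interpolation=cv2.INTER_CUBIC),(390,600))]))
E
```

```text
narrow_scraper_grip [0.5846 0.3203 0.1985] res 0.0006 rel slot (thick,width) [ 0.0002 -0.0007] rel tcp [ 0.0021 -0.0001  0.0123]
   S [256.2 274. ] px err vs tcp axis (col,row) [-0.7  2.8]
   T [181.1 185. ] px err vs tcp axis (col,row) [ 1.  -0.5]
narrow_scraper_edge [0.5862 0.3231 0.0893] res 0.0003 rel slot (thick,width) [0.0017 0.0022] rel tcp [ 0.0037  0.0028 -0.0969]
   S [299.5 275.2] px err vs tcp axis (col,row) [-2.2  0.9]
   T [191.  197.6] px err vs tcp axis (col,row) [-1.1 -1.5]
tcp rel slot [-0.0019 -0.0008]
```

View pics/d.png

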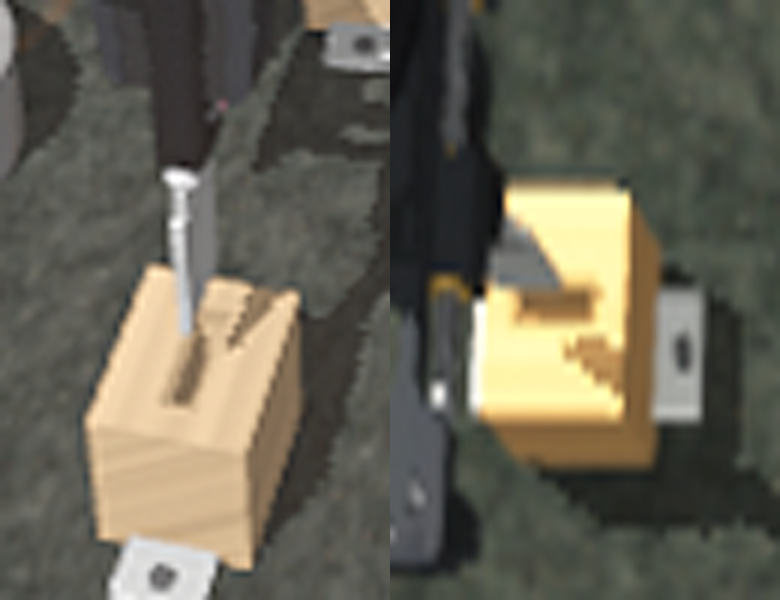

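Run:
```python
from h import *
np.set_printoptions(precision=4,suppress=True)
S=imaging.snapshot("side");T=imaging.snapshot("top");tp=telemetry.get_state()["tool_pos"];z=tp[2]-.097
print(tp)
print("right corner top",onz(T,(193.75,203.3),z)-tp,"expected",(-.0005,-.014))
print("near corner side",onz(S,(305.3,275.8),z)-tp,"expected",(0.0005,.014))
# slot ends in views at z=.06: top left/right
for nm,p,rc in(("T slotL",T,(195.3,196.2)),("T slotR",T,(195.3,208.8)),("S near",S,(316.8,274.8))):print(nm,onz(p,rc,.06))
```

```text
[0.5824 0.3208 0.186 ]
right corner top [-0.0032 -0.0124 -0.097 ] expected (-0.0005, -0.014)
near corner side [-0.0011  0.0146 -0.097 ] expected (0.0005, 0.014)
T slotL [0.5817 0.3352 0.06  ]
T slotR [0.5813 0.3022 0.06  ]
S near [0.5834 0.3392 0.06  ]
```

```bash
python3 -m creep '[[220,0,0.001,0.01,0],[220,0,0.001,0.02,0],[220,0,0.001,0.027,0],[220,0,0.001,0.032,0]]'
python3 - <<'E'
from tip import *
print(go(.584,.320,.157,-1.9))
S,T=inspect("narrow_scraper_grip","narrow_scraper_edge",np.array([.5844,.3205]),-1.9)
cv2.imwrite("pics/e.png",np.hstack([cv2.resize(S["image"][250:350,245:310],None,fx=6,fy=6,interpolation=cv2.INTER_CUBIC),cv2.resize(cv2.resize(T["image"][170:220,175:240],None,fx=6,fy=6,interpolation=cv2.INTER_CUBIC),(390,300)).repeat(2,0)]))
E
```

```text
clock: 7.5
tool_pos: [0.5836, 0.3208, 0.1538]
eef_rot: [0.719, 0.695, 0.0, 0.0]
contact_force: [0.1, -0.4, -0.6]
opening: 0.175
{'shift': array([-0.0008,  0.0004, -0.0032]), 'heading': np.float64(-1.89), 'tilt': np.float64(0.03), 't': 7.5, 'pos': array([0.5836, 0.3208, 0.1538]), 'F': array([ 0.1, -0.4, -0.6]), 'op': 15.4, 'turn': np.float64(0.01)}
narrow_scraper_grip [0.586  0.3255 0.1641] res 0.0016 rel slot (thick,width) [0.0015 0.0051] rel tcp [0.0027 0.0048 0.0108]
   S [272.6 273.8] px err vs tcp axis (col,row) [-1.2  5.4]
   T [183.6 187.4] px err vs tcp axis (col,row) [-1. -1.]
narrow_scraper_edge [0.5894 0.3455 0.0807] res 0.0113 rel slot (thick,width) [0.0041 0.0251] rel tcp [ 0.0061  0.0248 -0.0726]
   S [313.8 276.1] px err vs tcp axis (col,row) [-1.5  3.8]
   T [186.3 189.8] px err vs tcp axis (col,row) [-12.4  -8.6]
tcp rel slot [-0.0011  0.0001]
```

View pics/e.png

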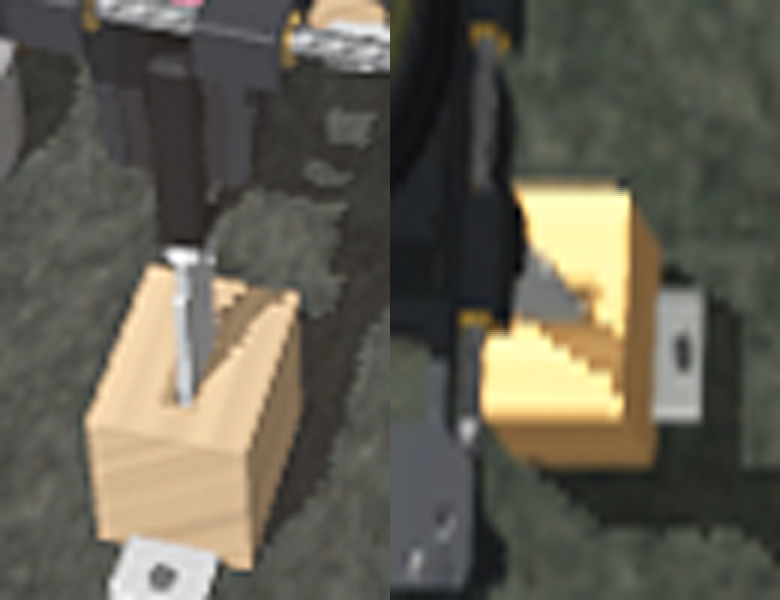

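```bash
python3 -m creep '[[220,0,0,0.005,0],[220,0,0,0.01,0],[220,0,0,0.015,0],[220,0,0,0.015,0]]'
```

```text
clock: 8.3
tool_pos: [0.5837, 0.3205, 0.1385]
eef_rot: [0.719, 0.695, 0.0, 0.0]
contact_force: [1.8, -0.4, -1.5]
opening: 0.176
```

```bash
python3 -m creep '[[220,0,0,0.006,0],[220,0,0,0.012,0],[220,0,0,0.018,0],[220,0,0,0.024,0],[220,0,0,0.029,0],[220,0,0,0.031,0],[220,0,0,0.031,0]]'
```

```text
clock: 9.18
tool_pos: [0.5837, 0.3206, 0.1077]
eef_rot: [0.719, 0.695, 0.0, 0.0]
contact_force: [3.8, 1.1, -3.2]
opening: 0.177
```

```bash
python3 -m creep '[[220,0,0,0.001,0],[220,0,0,0.002,0],[220,0,0,0.002,0]]'
python3 - <<'E'
from tip import *
S=imaging.snapshot("side")
cv2.imwrite("pics/f.png",cv2.resize(S["image"][240:350,235:325],None,fx=5,fy=5,interpolation=cv2.INTER_CUBIC))
E
```

```text
clock: 9.55
tool_pos: [0.5837, 0.3207, 0.107]
eef_rot: [0.719, 0.695, 0.0, 0.0]
contact_force: [1.2, -0.8, 5.2]
opening: 0.179
```

View pics/f.png

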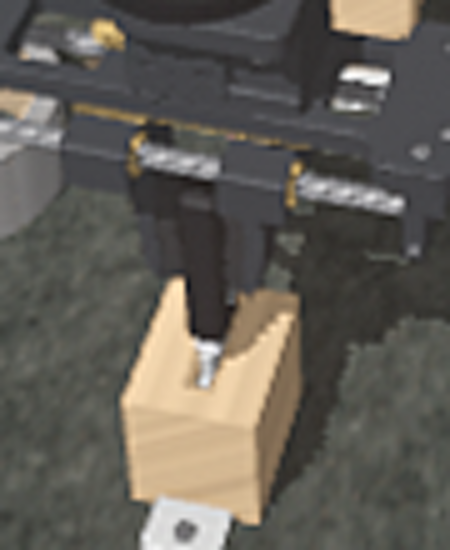

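```bash
python3 -m creep '[[160,0,0,0,0],[139,0,0,0,0],[139,0,0,0,0],[139,0,0,-0.04,0],[139,0,0,-0.1,0],[139,0,0,-0.15,0],[139,0,0,-0.15,0]]'
python3 - <<'E'
from tip import *
S=imaging.snapshot("side");T=imaging.snapshot("top")
cv2.imwrite("pics/g.png",cv2.resize(S["image"][240:350,235:325],None,fx=5,fy=5,interpolation=cv2.INTER_CUBIC))
for n in("wide_scraper_grip","wide_scraper_edge","drying_stand_floor"):
    L=[imaging.place_of(p,n) for p in(S,T)];print(n,[[(np.round(l["location"],1).tolist(),round(l["score"],2)) for l in k] for k in L])
    if all(L):print(tri([(S,L[0][0]["location"]),(T,L[1][0]["location"])]))
a=cv2.resize(S["image"][110:200,315:385],None,fx=6,fy=6,interpolation=cv2.INTER_CUBIC)
b=cv2.resize(T["image"][185:240,415:480],None,fx=6,fy=6,interpolation=cv2.INTER_CUBIC);b=cv2.copyMakeBorder(b,0,a.shape[0]-b.shape[0],0,0,0)
cv2.imwrite("pics/st2.png",np.hstack([a,b]));print(go(.534,-.3225,.26,4))
E
```

```text
clock: 10.48
tool_pos: [0.5857, 0.3219, 0.2607]
eef_rot: [0.719, 0.695, 0.004, 0.001]
contact_force: [0.4, -0.5, 0.1]
opening: 0.457
wide_scraper_grip [[([129.4, 348.0], 0.44)], [([202.3, 458.6], 0.66)]]
(array([ 0.54044669, -0.32507937,  0.12251527]), [np.float64(0.002173067277273787), np.float64(0.0021730672772739146)])
wide_scraper_edge [[], []]
drying_stand_floor [[([162.8, 349.2], 0.83)], [([212.4, 446.5], 0.77)]]
(array([ 0.53239796, -0.32639646,  0.00423263]), [np.float64(0.0057862798737510785), np.float64(0.005786279873750919)])
{'shift': array([-0.6442, -0.0277, -0.0045]), 'heading': np.float64(-1.88), 'tilt': np.float64(0.14), 't': 10.875, 'pos': array([0.5828, 0.3205, 0.2546]), 'F': array([-0.2, -0.2, -0.2]), 'op': 39.7, 'turn': np.float64(-5.88)}
```

View pics/g.png

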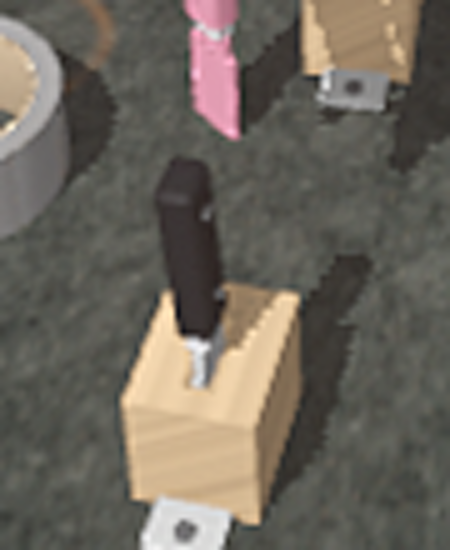

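View pics/st2.png

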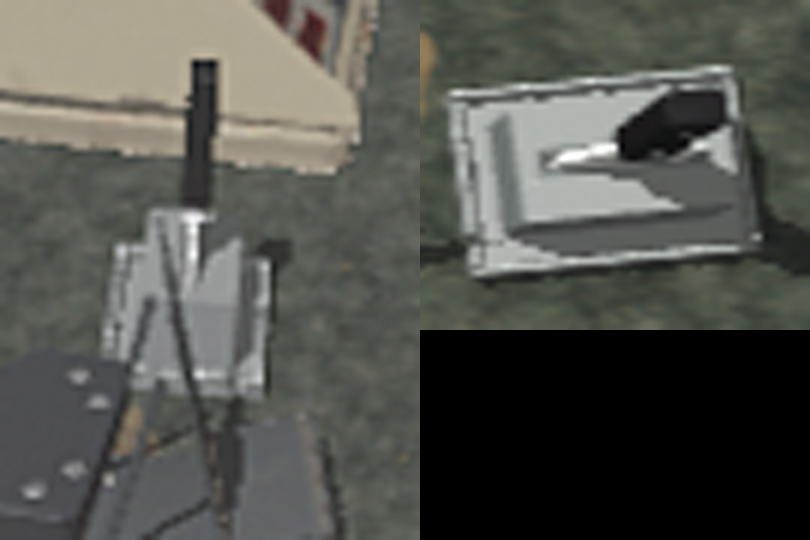

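```bash
cat > hfit.py <<'E'
from fit import *
def hbox(q,w,yaw):
    # q: edge x,y, lean about thick dir (in plane, toward +y') , lean in thickness (toward +x')
    c,s=np.cos(yaw),np.sin(yaw);ex=np.array([c,s,0]);ey=np.array([-s,c,0]);ez=np.array([0,0,1.])
    a,b=q[2],q[3];Z=ez+np.tan(a)*ey+np.tan(b)*ex;Z/=np.linalg.norm(Z);X=ex-Z*(ex@Z);X/=np.linalg.norm(X);Y=np.cross(Z,X)
    o=np.array([q[0],q[1],.010])
    return np.array([o+u*.008*X+v*w/2*Y+h*Z for u in(-1,1) for v in(-1,1) for h in(.067,.145)]),o+.115*Z
def dark(p,box,thr,seed,sc=6):
    l,t,r_,b=box;c=cv2.resize(p["image"][t:b,l:r_],None,fx=sc,fy=sc,interpolation=cv2.INTER_CUBIC)
    m=(c.max(2)<thr).astype(np.uint8);n,lab=cv2.connectedComponents(m);k=lab[int((seed[1]-t+.5)*sc),int((seed[0]-l+.5)*sc)]
    return (lab==k),c
def hfit(V,q0,w,yaw,sc=6,prior=None):
    def cost(q):
        e=0
        for p,box,m in V:
            s=sil(p,hbox(q,w,yaw)[0],np.array(box[:2],float),sc,m.shape);e+=1-(s&m).sum()/(s|m).sum()
        return e
    best=None
    for a in np.radians([-4,0,4]):
        for b in np.radians([-4,0,4]):
            x=np.array([q0[0],q0[1],a,b]);Sx=np.vstack([x]+[x+d for d in np.diag([.006,.006,.07,.07])])
            res=minimize(cost,x,method="Nelder-Mead",options=dict(initial_simplex=Sx,xatol=1e-5,fatol=1e-5,maxiter=250))
            if best is None or res.fun<best.fun:best=res
    return best
E
python3 - <<'E'
from hfit import *
np.set_printoptions(precision=4,suppress=True)
S=imaging.snapshot("side");T=imaging.snapshot("top")
bs=(335,112,362,150);bt=(440,192,475,220)
ms,cs=dark(S,bs,60,(348,129));mt,ct=dark(T,bt,48,(460,204))
f=lambda m,c:(c//2+np.dstack([m*127]*3).astype(np.uint8))
a,b=f(ms,cs),f(mt,ct);H=max(a.shape[0],b.shape[0]);cv2.imwrite("pics/hm.png",np.hstack([cv2.copyMakeBorder(i,0,H-i.shape[0],0,0,0) for i in(a,b)]))
for yaw in(2,4,6):
    r1=hfit([(S,bs,ms),(T,bt,mt)],(.534,-.3225),.026,np.radians(yaw));print(yaw,r1.x[:2],np.degrees(r1.x[2:]),r1.fun,"grip",hbox(r1.x,.026,np.radians(yaw))[1])
E
```

```text
2 [ 0.5435 -0.3301] [ 5.2498 -3.5941] 0.6151995960565118 grip [ 0.536  -0.3198  0.1243]
4 [ 0.5424 -0.3307] [ 5.6814 -2.8576] 0.5952563395885934 grip [ 0.5359 -0.3198  0.1243]
6 [ 0.5418 -0.3302] [ 5.532  -2.4311] 0.6029723133642946 grip [ 0.5358 -0.3197  0.1244]
```

View pics/hm.png

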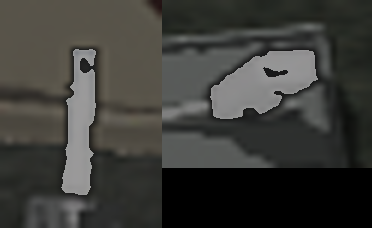

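Run:
```python
from hfit import *
np.set_printoptions(precision=4,suppress=True)
S=imaging.snapshot("side");T=imaging.snapshot("top")
def draw(p,box,P,sc):
    l,t,r_,b=box;c=cv2.resize(p["image"][t:b,l:r_],None,fx=sc,fy=sc,interpolation=cv2.INTER_CUBIC)
    for P,col in P:
        for i in range(8):
            for j in range(i):
                if bin(i^j).count("1")==1:
                    a=(proj(p,P[i])-[l,t]+.5)*sc;d=(proj(p,P[j])-[l,t]+.5)*sc
                    cv2.line(c,tuple(np.round(a).astype(int)),tuple(np.round(d).astype(int)),col,1)
    return c
y=np.radians(4)
A=hbox([.5424,-.3307,np.radians(5.7),np.radians(-2.9)],.026,y)[0];B=hbox([.534,-.3225,0,0],.026,y)[0]
a=draw(S,(320,110,375,170),[(A,(0,0,255)),(B,(0,255,0))],8);b=draw(T,(430,185,480,235),[(A,(0,0,255)),(B,(0,255,0)),(cub(.5345,-.3225,y,.05,.094,0,.045),(255,0,0)),(cub(.5345,-.3225,y,.007,.068,.045,.045),(255,0,255))],7)
H=max(a.shape[0],b.shape[0]);cv2.imwrite("pics/hd.png",np.hstack([cv2.copyMakeBorder(i,0,H-i.shape[0],0,0,0) for i in(a,b)]))
```

```text
(no output)
```

View pics/hd.png

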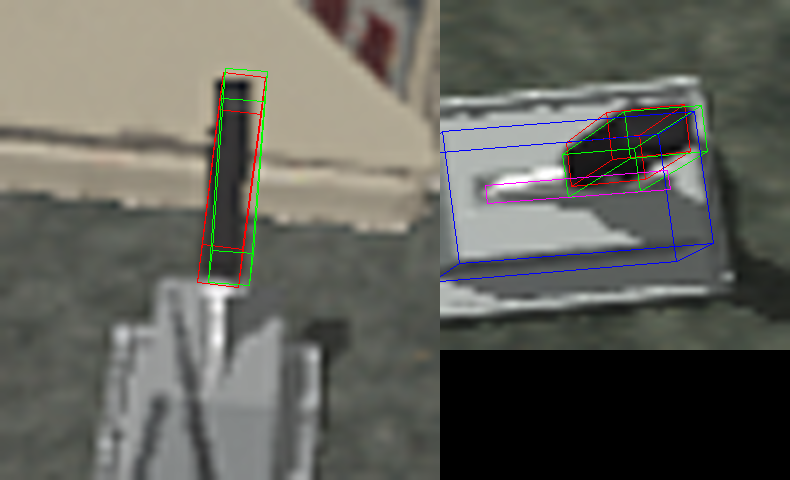

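```bash
python3 -m creep '[[139,-0.6466,-0.0236,0,-5.9],[139,-0.6466,-0.0236,0,-5.9],[139,-0.6466,-0.0236,0,-5.9],[139,-0.6466,-0.0236,0,-5.9],[139,-0.6466,-0.0236,0,-5.9],[139,-0.6466,-0.0236,0,-5.9],[139,-0.6466,-0.0236,0,-5.9],[139,-0.6466,-0.0236,0,-5.9],[139,-0.6466,-0.0236,0,-5.9],[139,-0.6466,-0.0236,0,-5.9]]' 20
python3 -m creep '[[139,0,0,0,0],[139,0,0,0,0]]'
python3 - <<'E'
from h import *
print(go(.538,-.325,.19,4))
S=imaging.snapshot("side");T=imaging.snapshot("top");print(proj(S,telemetry.get_state()["tool_pos"]))
a=cv2.resize(S["image"][80:180,300:400],None,fx=4,fy=4,interpolation=cv2.INTER_CUBIC)
b=cv2.resize(T["image"][150:250,390:490],None,fx=4,fy=4,interpolation=cv2.INTER_CUBIC)
cv2.imwrite("pics/i.png",np.hstack([a,b]))
E
```

```text
clock: 12.32
tool_pos: [0.5398, -0.3048, 0.2561]
eef_rot: [0.682, 0.731, 0.0, 0.0]
contact_force: [1.7, -0.0, -0.2]
opening: 0.453
clock: 12.58
tool_pos: [0.5402, -0.302, 0.2557]
eef_rot: [0.682, 0.731, 0.001, -0.0]
contact_force: [-0.2, -0.5, 0.0]
opening: 0.452
{'shift': array([-0.0229, -0.0038,  0.0657]), 'heading': np.float64(4.02), 'tilt': np.float64(0.08), 't': 12.575, 'pos': array([ 0.5402, -0.302 ,  0.2557]), 'F': array([-0.2, -0.5,  0. ]), 'op': 39.7, 'turn': np.float64(0.02)}
[349.09136721  90.27989235]
```

View pics/i.png

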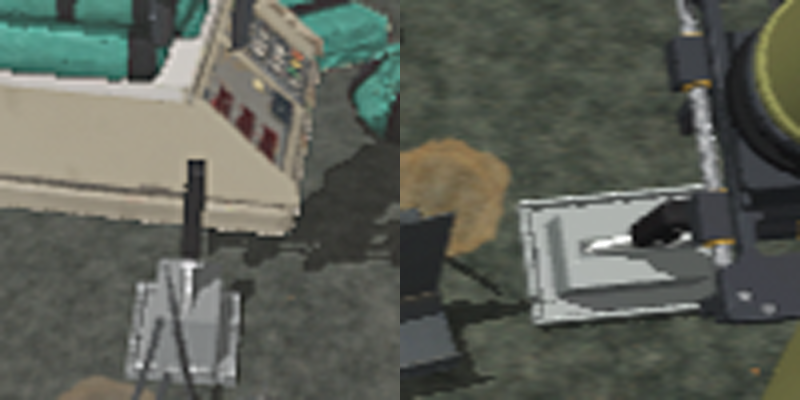

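The fingertips at side-crop columns 145 and 240 straddle the handle at column 196. Now I'll move the remaining 23 mm across and go down.

```bash
python3 -m creep '[[139,-0.0229,-0.003,0,0],[139,-0.0229,-0.003,0.03,0],[139,-0.0229,-0.003,0.066,0],[139,-0.0229,-0.003,0.066,0]]'
python3 - <<'E'
from h import *
print(go(.538,-.325,.106,4))
S=imaging.snapshot("side");print(proj(S,telemetry.get_state()["tool_pos"]))
cv2.imwrite("pics/j.png",cv2.resize(S["image"][80:180,300:400],None,fx=6,fy=6,interpolation=cv2.INTER_CUBIC))
E
```

```text
clock: 13.18
tool_pos: [0.5369, -0.3256, 0.1876]
eef_rot: [0.682, 0.731, -0.001, -0.003]
contact_force: [-0.2, 0.3, 0.7]
opening: 0.453
{'shift': array([0.0003, 0.0016, 0.0816]), 'heading': np.float64(4.02), 'tilt': np.float64(0.33), 't': 13.175, 'pos': array([ 0.5369, -0.3256,  0.1876]), 'F': array([-0.2,  0.3,  0.7]), 'op': 39.9, 'turn': np.float64(0.02)}
[349.58281461 108.68529003]
```

View pics/j.png

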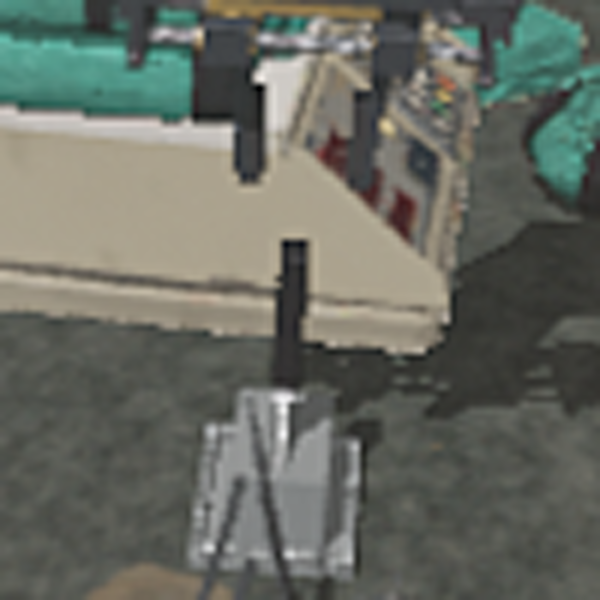

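```bash
python3 -m creep '[[139,0,0.002,0.03,0],[139,0,0.002,0.06,0],[139,0,0.002,0.081,0],[139,0,0.002,0.081,0],[220,0,0.002,0.081,0],[220,0,0.002,0.081,0],[220,0,0.002,0.081,0],[220,0,0.002,0.081,0]]' 20
python3 - <<'E'
from h import *
print(go(.538,-.325,.106,4))
S=imaging.snapshot("side");T=imaging.snapshot("top")
a=cv2.resize(S["image"][80:180,300:400],None,fx=4,fy=4,interpolation=cv2.INTER_CUBIC)
b=cv2.resize(T["image"][150:250,390:490],None,fx=4,fy=4,interpolation=cv2.INTER_CUBIC)
cv2.imwrite("pics/k.png",np.hstack([a,b]))
E
```

```text
clock: 14.22
tool_pos: [0.5403, -0.3263, 0.1101]
eef_rot: [0.682, 0.731, -0.0, 0.0]
contact_force: [-1.9, -0.2, 6.3]
opening: 0.181
{'shift': array([ 0.0014, -0.0022,  0.0041]), 'heading': np.float64(4.01), 'tilt': np.float64(0.05), 't': 14.225, 'pos': array([ 0.5403, -0.3263,  0.1101]), 'F': array([-1.9, -0.2,  6.3]), 'op': 15.9, 'turn': np.float64(0.01)}
```

View pics/k.png

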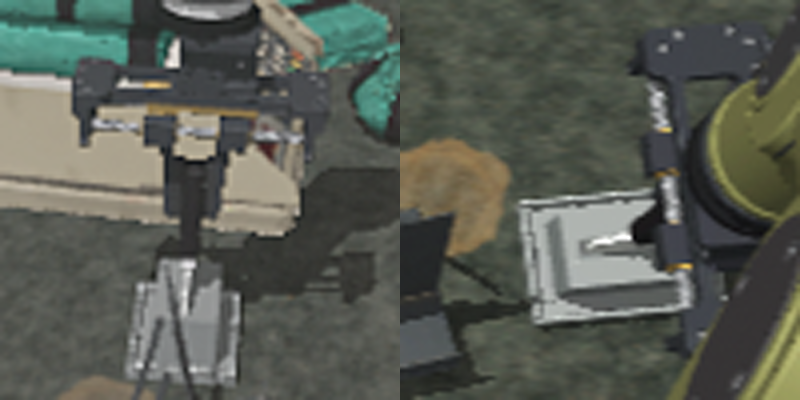

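```bash
python3 -m creep '[[220,0,0,-0.02,0],[220,0,0,-0.06,0],[220,0,0,-0.11,0],[220,0,0,-0.15,0],[220,0,0,-0.15,0],[220,0,0,-0.15,0]]' 25
python3 - <<'E'
from tip import *
print(go(.579,.0625,.262,5))
S,T=inspect("wide_scraper_grip","wide_scraper_edge",np.array([.5345,-.3225]),4)
a=cv2.resize(S["image"][50:150,300:400],None,fx=4,fy=4,interpolation=cv2.INTER_CUBIC)
b=cv2.resize(T["image"][150:250,420:520],None,fx=4,fy=4,interpolation=cv2.INTER_CUBIC)
cv2.imwrite("pics/l.png",np.hstack([a,b]))
E
```

```text
clock: 15.08
tool_pos: [0.54, -0.3251, 0.2581]
eef_rot: [0.682, 0.732, -0.0, -0.001]
contact_force: [0.1, 0.1, -1.9]
opening: 0.18
{'shift': array([ 0.3839,  0.0662, -0.0036]), 'heading': np.float64(4.03), 'tilt': np.float64(0.11), 't': 15.075, 'pos': array([ 0.54  , -0.3251,  0.2581]), 'F': array([ 0.1,  0.1, -1.9]), 'op': 15.9, 'turn': np.float64(-0.97)}
wide_scraper_grip [ 0.5426 -0.324   0.2726] res 0.0021 rel slot (thick,width) [ 0.008 -0.002] rel tcp [0.003  0.001  0.0154]
   S [ 81.3 349.2] px err vs tcp axis (col,row) [-1.9  1.1]
   T [189.5 478.9] px err vs tcp axis (col,row) [-1.1  0. ]
wide_scraper_edge [ 0.5405 -0.3219  0.1535] res 0.0006 rel slot (thick,width) [0.0061 0.0001] rel tcp [ 0.0009  0.003  -0.1036]
   S [120.4 348. ] px err vs tcp axis (col,row) [-0.4  2.5]
   T [200.4 461.1] px err vs tcp axis (col,row) [-2.2 -0.1]
tcp rel slot [ 0.005  -0.0028]
```

View pics/l.png

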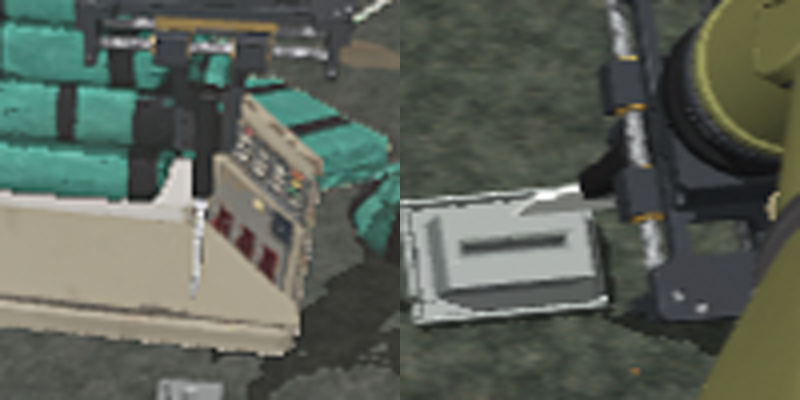

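```bash
python3 -m creep '[[220,0.01,0.01,-0.02,0],[220,0.06,0.04,-0.02,0],[220,0.12,0.06,-0.02,-0.5],[220,0.18,0.066,-0.02,-1],[220,0.24,0.066,-0.02,-1],[220,0.3,0.066,-0.02,-1],[220,0.35,0.066,-0.02,-1],[220,0.384,0.066,-0.02,-1],[220,0.384,0.066,-0.02,-1],[220,0.384,0.066,-0.02,-1]]'
python3 - <<'E'
from tip import *
print(go(.579,.0625,.18,5))
E
```

```text
clock: 16.62
tool_pos: [0.5796, 0.0606, 0.2787]
eef_rot: [0.676, 0.737, -0.001, 0.0]
contact_force: [0.3, -0.3, -1.4]
opening: 0.182
{'shift': array([ 0.0021, -0.0004,  0.0987]), 'heading': np.float64(4.95), 'tilt': np.float64(0.08), 't': 16.625, 'pos': array([0.5796, 0.0606, 0.2787]), 'F': array([ 0.3, -0.3, -1.4]), 'op': 16.0, 'turn': np.float64(-0.05)}
```

```bash
python3 -m creep '[[220,0.002,-0.001,0.04,0],[220,0.002,-0.001,0.08,0],[220,0.002,-0.001,0.08,0],[220,0.002,-0.001,0.08,0]]'
python3 - <<'E'
from tip import *
print(go(.579,.0625,.18,5))
S,T=inspect("wide_scraper_grip","wide_scraper_edge",np.array([.579,.0625]),5)
a=cv2.resize(S["image"][170:270,275:341],None,fx=6,fy=6,interpolation=cv2.INTER_CUBIC)
b=cv2.resize(T["image"][165:231,265:331],None,fx=6,fy=6,interpolation=cv2.INTER_CUBIC);b=cv2.copyMakeBorder(b,0,a.shape[0]-b.shape[0],0,0,0)
cv2.imwrite("pics/m.png",np.hstack([a,b]))
c=cv2.imread("pics/c_top.png");cv2.imwrite("pics/m2.png",cv2.resize(c[120:210,305:455],None,fx=5,fy=5,interpolation=cv2.INTER_CUBIC))
for z in(.06,):
    for nm,(u,v) in(("c",(0,0)),("L",(0,.0325)),("R",(0,-.0325))):
        x=.579-np.sin(np.radians(5))*v;y=.0625+np.cos(np.radians(5))*v;q=proj(T,(x,y,.06));s=proj(S,(x,y,.06))
        print(nm,"top px",q,"m2 px",((q+.5-[150,130])*2.5-[305,120])*5,"m px",(s+.5-[275,170])*6)
E
```

```text
clock: 17.12
tool_pos: [0.5796, 0.0627, 0.2002]
eef_rot: [0.676, 0.737, 0.001, 0.001]
contact_force: [0.5, 0.6, -0.7]
opening: 0.181
{'shift': array([-0.0001, -0.0006,  0.0202]), 'heading': np.float64(4.9), 'tilt': np.float64(0.12), 't': 17.125, 'pos': array([0.5796, 0.0627, 0.2002]), 'F': array([ 0.5,  0.6, -0.7]), 'op': 15.9, 'turn': np.float64(-0.1)}
wide_scraper_grip [nan nan nan] res nan rel slot (thick,width) [nan nan] rel tcp [nan nan nan]
   S [170.3 306.7] px err vs tcp axis (col,row) [-1.7  3.7]
   T [nan nan] px err vs tcp axis (col,row) [nan nan]
wide_scraper_edge [nan nan nan] res nan rel slot (thick,width) [nan nan] rel tcp [nan nan nan]
   S [210.9 311. ] px err vs tcp axis (col,row) [2.9 2.1]
   T [nan nan] px err vs tcp axis (col,row) [nan nan]
tcp rel slot [0.0009 0.0008]
c top px [300.74276446 195.02803989] m2 px [365.53455575 219.10049859] m px [203.20415538 320.57770092]
L top px [288.28390008 196.2475469 ] m2 px [209.79875099 234.34433627] m px [192.89147584 374.07167713]
R top px [313.19925599 193.80876513] m2 px [521.24069986 203.85956417] m px [212.97142489 269.91287802]
```

View pics/m.png

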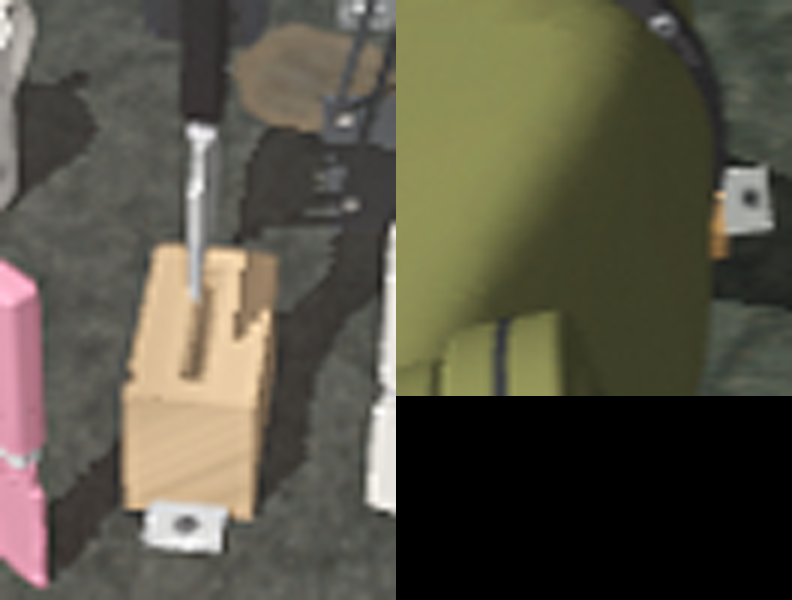

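View pics/m2.png

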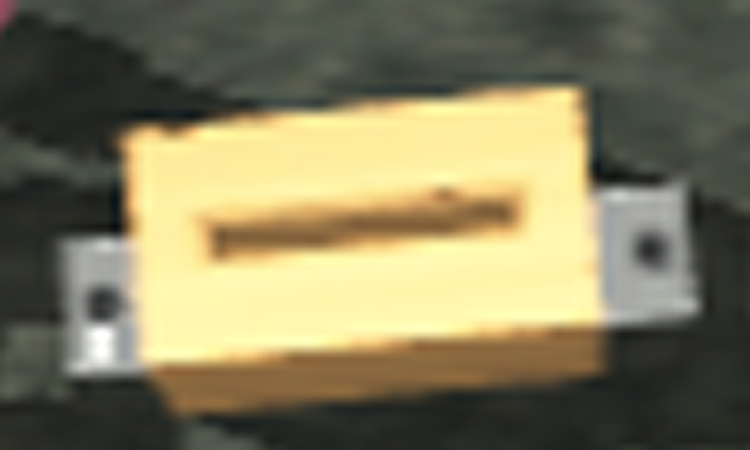

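Run:
```python
from tip import *
S=imaging.snapshot("side");tp=telemetry.get_state()["tool_pos"]
for dz in(.097,.100,.103):print(dz,onz(S,(219.2,307.0),tp[2]-dz)-tp)
a=np.radians(5)
for v in(.030,):
    X=tp+[-np.sin(a)*v,np.cos(a)*v,-.1];print("exp px",proj(S,X))
print(tp)
```

```text
0.097 [-0.00437551  0.03593442 -0.097     ]
0.1 [-0.00362089  0.03239469 -0.1       ]
0.103 [-0.00286626  0.02885497 -0.103     ]
exp px [306.80238716 218.45253262]
[0.57881163 0.06399061 0.19972931]
```

```bash
python3 -m creep '[[220,-0.0015,0,0.015,0],[220,-0.0015,0,0.03,0],[220,-0.0015,0,0.037,0],[220,-0.0015,0,0.043,0],[220,-0.0015,0,0.043,0]]'
python3 - <<'E'
from tip import *
print(go(.579,.0625,.11,5))
S=imaging.snapshot("side")
a=cv2.resize(S["image"][170:270,275:341],None,fx=6,fy=6,interpolation=cv2.INTER_CUBIC)
cv2.imwrite("pics/n.png",a)
E
```

```text
clock: 18.1
tool_pos: [0.5796, 0.0613, 0.1577]
eef_rot: [0.676, 0.737, 0.001, 0.001]
contact_force: [-1.7, -2.4, 13.3]
opening: 0.181
{'shift': array([ 0.0013, -0.0006,  0.0477]), 'heading': np.float64(4.96), 'tilt': np.float64(0.15), 't': 18.1, 'pos': array([0.5796, 0.0613, 0.1577]), 'F': array([-1.7, -2.4, 13.3]), 'op': 16.0, 'turn': np.float64(-0.04)}
```

View pics/n.png

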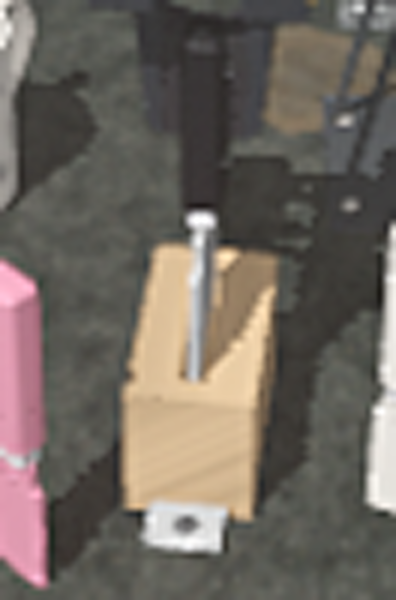

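Contact is 13 N at the mouth with Fy −2.4 N. In the picture the near corner of the blade at (193,380) sits on the near end's bevel. I'll ease up, shift 2.5 mm toward −y, and retry.

```bash
python3 -m creep '[[220,0,0,-0.004,0],[220,-0.0025,0,-0.004,0],[220,-0.0025,0,0,0],[220,-0.0025,0,0.003,0],[220,-0.0025,0,0.006,0],[220,-0.0025,0,0.006,0]]'
```

```text
clock: 18.9
tool_pos: [0.5786, 0.0588, 0.1492]
eef_rot: [0.676, 0.737, -0.001, 0.0]
contact_force: [1.3, -3.6, -3.3]
opening: 0.177
```

```bash
python3 -m creep '[[220,-0.001,0,0.003,0],[220,-0.001,0,0.008,0],[220,-0.001,0,0.014,0],[220,-0.001,0,0.014,0]]'
```

```text
clock: 19.4
tool_pos: [0.5786, 0.0588, 0.1352]
eef_rot: [0.676, 0.737, -0.0, -0.0]
contact_force: [1.6, -3.8, -3.7]
opening: 0.182
```

```bash
python3 -m creep '[[220,-0.001,0,0.005,0],[220,-0.001,0,0.01,0],[220,-0.001,0,0.015,0],[220,-0.001,0,0.02,0],[220,-0.001,0,0.023,0],[220,-0.001,0,0.023,0]]'
python3 - <<'E'
from tip import *
S=imaging.snapshot("side")
cv2.imwrite("pics/o.png",cv2.resize(S["image"][170:270,275:341],None,fx=6,fy=6,interpolation=cv2.INTER_CUBIC))
E
```

```text
clock: 20.15
tool_pos: [0.5787, 0.0583, 0.1125]
eef_rot: [0.675, 0.737, -0.0, -0.0]
contact_force: [-0.3, -2.2, -3.0]
opening: 0.178
```

View pics/o.png

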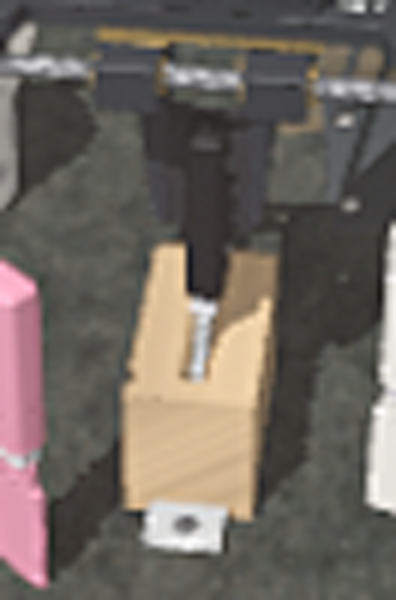

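Nearly home. I'll press gently until it touches the floor.

```bash
python3 -m creep '[[220,0,0,0.002,0],[220,0,0,0.004,0],[220,0,0,0.004,0]]'
```

```text
clock: 20.58
tool_pos: [0.5791, 0.0583, 0.1096]
eef_rot: [0.675, 0.737, 0.0, -0.0]
contact_force: [-0.6, -1.7, 4.5]
opening: 0.178
```

```bash
python3 -m creep '[[220,0,0,0.002,0],[220,0,0,0.002,0]]'; python3 -m creep '[[170,0,0,0,0],[139,0,0,0,0],[139,0,0,0,0],[139,0,0,-0.04,0],[139,0,0,-0.1,0],[139,0,0,-0.15,0],[139,0,0,-0.15,0]]'
python3 - <<'E'
from tip import *
print(go(.3,.35,.26,5))
S=imaging.snapshot("side");cv2.imwrite("pics/p.png",cv2.resize(S["image"][170:270,275:375],None,fx=6,fy=6,interpolation=cv2.INTER_CUBIC))
E
```

```text
clock: 20.82
tool_pos: [0.5793, 0.0589, 0.1093]
eef_rot: [0.675, 0.738, 0.001, 0.0]
contact_force: [-4.4, 0.2, 19.2]
opening: 0.175
clock: 21.7
tool_pos: [0.5815, 0.0582, 0.2608]
eef_rot: [0.676, 0.737, 0.003, 0.003]
contact_force: [0.0, 0.7, -1.0]
opening: 0.456
{'shift': array([ 0.3152, -0.255 , -0.0012]), 'heading': np.float64(5.0), 'tilt': np.float64(0.49), 't': 21.7, 'pos': array([0.5815, 0.0582, 0.2608]), 'F': array([ 0. ,  0.7, -1. ]), 'op': 40.1, 'turn': np.float64(-0.0)}
```

View pics/p.png

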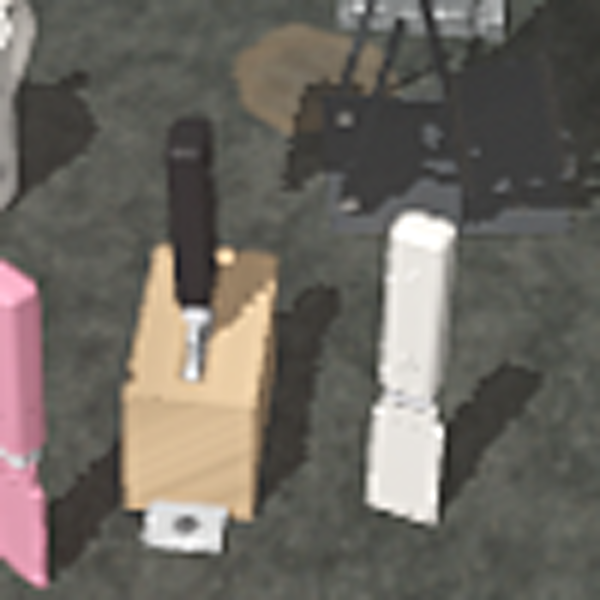

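Floor contact held firm: 19 N with no further travel. The scraper now stands free in the wide holder. I'll retract toward the start so the top view is clear for a final check.

```bash
python3 -m creep '[[139,0.05,-0.04,-0.03,0],[139,0.1,-0.08,-0.03,0],[139,0.15,-0.12,-0.03,0],[139,0.2,-0.16,-0.03,0],[139,0.25,-0.2,-0.03,0],[139,0.3,-0.24,-0.03,0],[139,0.34,-0.28,-0.03,0],[139,0.38,-0.32,-0.03,0],[139,0.38,-0.32,-0.03,0],[139,0.38,-0.32,-0.03,0]]'
python3 - <<'E'
from hfit import *
np.set_printoptions(precision=4,suppress=True)
S=imaging.snapshot("side");T=imaging.snapshot("top")
cv2.imwrite("pics/q_s.png",S["image"]);cv2.imwrite("pics/q_t.png",T["image"])
for n,X in(("narrow_scraper_grip",(.584,.321,.125)),("wide_scraper_grip",(.579,.0625,.125)),("narrow_scraper_grip",(.579,.0625,.125)),("wide_scraper_grip",(.584,.321,.125))):
    L=[]
    for p in(S,T):
        c=[l["location"] for l in imaging.place_of(p,n)]; L.append(min(c,key=lambda l:np.hypot(*(np.array(l)[::-1]-proj(p,X)))) if c else None)
    if all(l is not None for l in L):print(n,X,*tri([(S,L[0]),(T,L[1])]))
for n in["weight_big","stamp","mug","tape_roll"]:
    L=[imaging.place_of(p,n) for p in(S,T)]
    if all(L):print(n,tri([(S,L[0][0]["location"]),(T,L[1][0]["location"])])[0])
a=cv2.resize(S["image"][170:350,235:345],None,fx=3.3,fy=3.3,interpolation=cv2.INTER_CUBIC)
b=cv2.resize(T["image"][165:230,180:340],None,fx=2.7,fy=2.7,interpolation=cv2.INTER_CUBIC);b=cv2.copyMakeBorder(b,0,a.shape[0]-b.shape[0],0,0,0)
cv2.imwrite("pics/q.png",np.hstack([a,b]))
E
```

```text
clock: 23.0
tool_pos: [0.2268, 0.4074, 0.2857]
eef_rot: [0.675, 0.738, -0.001, 0.001]
contact_force: [1.1, -0.8, -0.4]
opening: 0.454
narrow_scraper_grip (0.584, 0.321, 0.125) [0.5923 0.322  0.1188] [np.float64(0.005217984377904179), np.float64(0.005217984377904498)]
wide_scraper_grip (0.579, 0.0625, 0.125) [0.5863 0.0632 0.1225] [np.float64(0.0019460647611023163), np.float64(0.0019460647611021288)]
narrow_scraper_grip (0.579, 0.0625, 0.125) [0.492  0.0812 0.1089] [np.float64(0.0013781260785294966), np.float64(0.0013781260785295283)]
wide_scraper_grip (0.584, 0.321, 0.125) [0.5863 0.0632 0.1225] [np.float64(0.0019460647611023163), np.float64(0.0019460647611021288)]
weight_big [0.5487 0.2226 0.1199]
stamp [ 0.381  -0.0145  0.0019]
mug [ 0.6749 -0.0861 -0.0853]
tape_roll [ 0.7376  0.2046 -0.001 ]
```

View pics/q.png

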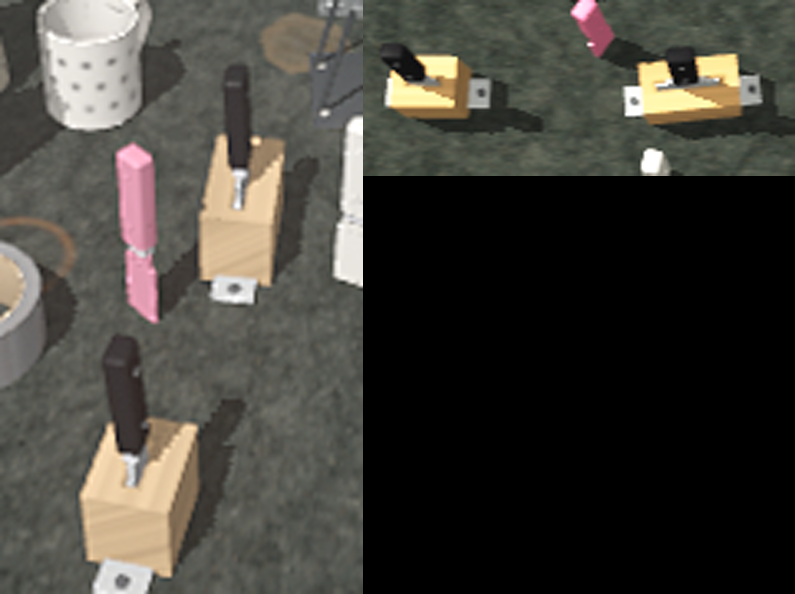

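View pics/q_t.png

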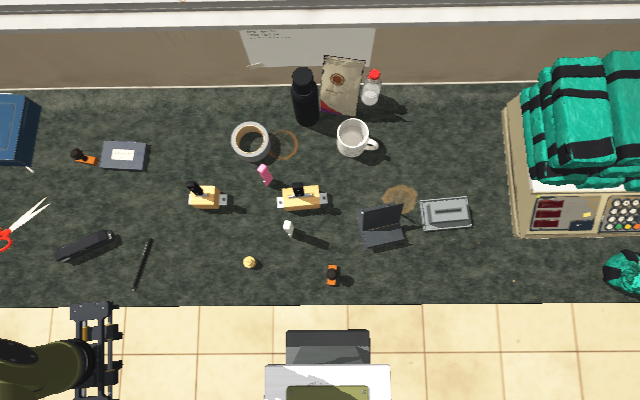

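Run:
```python
import cv2,numpy as np
for n,bb in(("top",dict(weight=(238,250,262,275),stamp=(320,258,345,290),mug=(330,112,385,165),tape=(225,115,275,168),pink=(252,160,280,190),white=(278,215,300,245))),("side",dict(weight=(358,275,385,305),stamp=(378,203,408,242),mug=(242,160,285,212),tape=(195,240,252,292)))):
    a=cv2.imread(f"pics/{n}0.png").astype(int);b=cv2.imread(f"pics/q_{n[0]}.png").astype(int)
    print(n,{k:round(float(np.abs(a-b)[t:d,l:r].mean()),2) for k,(l,t,r,d) in bb.items()})
from plant import r; print(r.finish_job())
```

```text
top {'weight': 0.76, 'stamp': 0.71, 'mug': 0.81, 'tape': 0.81, 'pink': 0.74, 'white': 0.7}
side {'weight': 5.04, 'stamp': 4.38, 'mug': 5.51, 'tape': 5.21}
the job is handed in; nothing more can be done
None
```

I moved the narrow scraper from the wide holder into the narrow holder. Then I took the wide scraper out of the drying stand and slid it into the wide holder. I handed the job in at about 24 s, with the arm clear.

**Seating:** Both blades went down until they met the floor. Each stopped at its expected height of about 0.107–0.110 m, with 5 N on the narrow scraper and up to 19 N on the wide one. The wide scraper first caught on the bevel at the mouth with 13 N. I eased it up, shifted it about 2.5 mm, and it then slid in. In the last pictures both scrapers stand in their slots. The narrow one leans slightly, which I take to be the play in its slot, though I didn't measure the lean.

**Things left alone:** The top-view pictures from before and after match around the weight, stamp, mug, tape, and the pink and white look-alikes.

**Checks that disagreed:**
- The network's last position for the weight, and to a lesser degree the mug, was implausible (the weight about 12 cm up, the mug 8 cm below the table). I relied on the top-view comparison and the pictures instead.
- The side-view comparison gave a uniform difference of about 5 grey levels around the four bystanders, which I put down to lighting or arm shadow without checking.
- For the scrapers, the networks' final grip points were up to 8 mm off the slot centre across the thickness. Some lean and the loose fit between the two views would explain this.

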